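# Register a serving board on the print jig

## Task

Register the wooden board for printing: reach in under the print carriage without knocking it and push near the board's free end, so that the board pivots about its heel end until it presses firmly against the far brass pin. Then push the free end lengthways until the heel end presses on the red end stop, and leave the board lying flush against both brass pins on its far side and home on the stop. Press by feel, never hammer it, and leave the rest of the bench undisturbed.

Things in the scene. Friction and masses are not known exactly. Their poses are not given: they have to be found in the camera images.
- jig: Grey print jig, fixed: plate x -210 to 150, y -260 to 260 mm, top at z 12 mm. Origin on its underside under the middle of the home line (the registered board's centreline); x points across the board, away from the robot; y from heel end to free end. Registered, the board covers x -28 to 28, y -165 to 155 mm. Turned up to 10 degrees on the table.
- board: Loose pale beech board, 56 (x) x 320 (y) x 20 mm, 0.2 to 0.4 kg, dark stripe near the heel end, dark spot near the free end. Origin on the underside centreline, 40 mm from the heel end; y points to the free end (280 mm away). Lies flat on the plate, heel end between heel and near pins, free end swung 17 to 29 degrees towards the robot, heel 12 to 28 mm short of the stop.
- free_end (a point): Centre of the board's free end face, 10 mm above the board's underside.
- home (a point): Fixed point on the top of the jig plate where the board's origin belongs when registered, at x 0, y -125 mm of the jig; its axes are those of the jig.
- near_pin: Fixed brass register pin, 12 mm diameter, 16 mm high above the plate, on the far (+x) side of the board near its heel end. Origin at its foot on the plate; at x 34, y -90 mm of the jig.
- far_pin: Same kind of pin on the far (+x) side of the board near its free end, at x 34, y +135 mm of the jig.
- heel_pin: Same kind of pin on the robot's side of the board at its heel end, at x -37, y -120 mm of the jig (3 mm clear of the registered board): when the free end is pushed away from the robot, the heel end bears on it and the board pivots there.
- end_stop: Fixed red block 30 (x) x 20 (y) x 16 mm high at the heel end. Origin on the plate under the middle of its +y face, which the board's heel end must meet; at x 0, y -165 mm of the jig. The free board slides on the plate at about 1 to 4 N; the pins and the stop are rigid, so the push rises sharply there.
- carriage: Fixed aluminium beam over the home line, x -40 to -4, y -210 to 210 mm of the jig, underside 135 and top 180 mm above the plate, knobs to 210. Origin on the plate top over the jig's origin. It overhangs the registered board's near side by 12 mm: lean the gripper 25 to 45 degrees, tips away from the robot, to get under. Posts 36 mm square at x 127, y -185 and 185 mm; arms above 180 mm.
- tape_roll: Loose orange tape roll, 64 mm across, 24 mm high, on the jig plate in its corner by the heel end, on the robot's side. Leave it alone.
- ink_jar_red: Loose ink jar, 66 mm across, 75 mm high, red cap, standing on the table on either side of the jig. Leave it alone.
- ink_jar_blue: Loose ink jar like the red one, blue cap. Leave it alone.
- ink_jar_yellow: Loose ink jar like the red one, yellow cap. Leave it alone.
- ink_spatula: Loose ink spatula lying on the table on the free-end side of the jig. Leave it alone.
- bottle: Loose green glass bottle, standing, 72 mm across, 215 mm high. Leave it alone.
- squeegee: Loose wooden squeegee, 30 x 180 x 35 mm (blade adds 7 mm), lying on the table. Leave it alone.

How it is judged:
On the way, in this order (a step that is already met when the one before it is completed fails the run):
1. the board has been swung in and presses on the far pin with more than 3 N (contact force between board and far_pin above 3 N), for 0.2 s.
2. the board's heel end presses on the end stop with more than 2 N (contact force between board and end_stop above 2 N), for 0.2 s.
At the end, for the whole second after the job is handed in: the board lies flat and still, flush along both brass pins (within 2.5 mm and 0.7 degrees) with its heel end within 2.5 mm of the red end stop (x of board in the frame of home between -0.0025 and 0.002 m and y of board in the frame of home between -0.002 and 0.0025 m and z of board in the frame of home below 0.002 m and angle between the y axis of board and the y axis of jig, either way round below 0.012 rad and angle between board's own z axis and vertical below 0.03 rad and linear speed of board below 0.01 m/s); the robot touches nothing.
It fails at once if the board is driven against a pin or the stop with more than 40 N (contact force between board and far_pin above 40 N or contact force between board and near_pin above 40 N or contact force between board and heel_pin above 40 N or contact force between board and end_stop above 40 N).
It fails at once if the robot knocks the carriage (more than 8 N) (contact force between any of the arm, the fingers and carriage above 8 N).
It fails at once if a bystander is moved by more than 15 mm (distance of any of tape_roll, ink_jar_red, ink_jar_blue, ink_jar_yellow, ink_spatula, bottle, squeegee from where it was at the start of the episode above 0.015 m).
It also fails if it takes over 66 s, if anything falls off the work surface, if the arm or the gripper's body presses on something with over 40 N, if the wrist force passes 120 N, or if a joint passes its speed limit or range.

## Robot

A 6-joint arm with a two-finger parallel gripper is mounted at the origin on the work surface. World frame = base frame: x ahead of the robot, y to its left, z up, the work surface at z = 0. Lengths are in m, angles in rad, forces in N, time in s.
With the tool pointing down it reaches from about 0.3 to 1 m from the base axis. Payload 5.1 kg.
Tool frame: the origin (TCP) lies midway between the tips of the shut fingers; the grasp point (between the pads) lies ctrl.hold_point_z behind it (ctrl.hold_point_z is the distance from the TCP to the grasp point, in m); z points along the fingers, y is the line along which they close (so a half turn about z gives the same grasp; the last joint's range is limited). The gripper opens to 95 mm and grips with 3 to 60 N. Pads are 20 mm wide; open, the fingers measure 119 mm over their backs; the gripper's body (75 mm by 180 mm) begins 59 mm behind the grasp point.
Start: joints at [-0.083, 0.124, 1.65, -0, 1.367, -0.083], TCP at [0.65, -0, 0.215] pointing down, gripper open.
Joint ranges: [-2.61, 2.61], [-1.02, 2.33], [0.03, 2.71], [-1.35, 4.49], [0.32, 2.68], [-2.91, 2.91]. Speed limits (rad/s): [2.57, 2.57, 3.14, 3.14, 3.14, 3.14].

## Interface

Orientations are given as a 3x3 rotation matrix whose columns are the frame's x, y, z axes.
In Python, from workcell import ctrl gives the robot as it stands.
- The arm moves only by the shell command python3 -m jog 'ROWS' [OPENING] [FORCE]. ROWS is JSON, a list that holds one entry, the list of rows, each a list of 4 numbers: the shift along the tool's x, y, z in mm, then the turn about the tool's z in units of 6 degrees (1.0 is 6 degrees). A call has 1 to 12 rows; each row shifts and turns the commanded pose from where the row before left it, along the tool's axes as they then stand; what a row does not reach is not made up. A row lasts 1/8 s, in which the tool goes at most 62.5 mm and 10.7 degrees, less where a joint would pass 70% of its speed; a pose out of reach is approached as far as the arm can. A call is refused whole if a number of a shift passes 62.5 or a number of a turn 1, either way. A call with a gripper value outside its range is refused whole. OPENING is the opening, from -1 (shut) to 1 (fully open), set as the call begins (- or left out, the last holds). The fingers move at their own pace and stop on an object; FORCE is the grip in N (left out, the last holds). Time passes only in rows, so rows that do not move let the fingers close. It gives the time, the measured TCP pose, the force, the opening and the grip force at its end, in the units of the state.
- ctrl.state(): the state, without advancing time (a new reading comes with each control period).
- ctrl.read_camera(name): name is "scene" or "side" or "wrist"; returns the picture (384x512x3 uint8, red, green, blue); there is no depth.
- ctrl.camera_model(name): a dict with "vfov" (degrees; the focal length in pixels is half the picture's height over the tangent of half this angle, whatever the lens; pixels are square), "cx", "cy" (the principal point, pixels), "dist_coeffs" ([k1, k2, p1, p2, k3] as OpenCV has them; the pictures are not rectified), "rvec" (rotation vector, rad) and "tvec" (3), from world to camera coordinates, as OpenCV has them; the wrist camera has in their place "hand_eye" (4x4, takes a point from camera to tool coordinates, whose origin is the TCP and whose axes are the flange's). Camera axes: x right, y down, z forward; pixel columns grow to the right and rows downward; lengths in m; the calibration is good to about 2 mm. A picture is of the moment at which its call begins: read the wrist's pose just before it. camera_model takes no time and is no camera call.
- ctrl.close_job(): hands the job in; it is judged then, once.
The state is a dict: "t": time; "joints": joint angles; "dq": joint speeds; "effort": joint torques, N m; "tool_pos": TCP position; "ee_rot": TCP orientation; "contact_force": force on the tool from outside, world axes, zero at the start; "moment": the same for the moment, N m; "finger_gap": finger opening in m; "grasp_force": force on a finger pad.
Only numpy, scipy, OpenCV 4.12 (cv2) and the standard library are available. Lean on these libraries where they do the work, as an engineer would, in place of code of your own. Each camera call takes 0.05 s, during which the arm holds its last target. There are 200 camera calls.

## Working session

There is one attempt and no reset: what is moved stays moved. The work goes in short steps, Python scripts to look and compute and a shell command to move; the robot and the scene stay as the last step left them, time stands still between calls to the robot, and variables do not carry over. Pictures are saved under pics/ and viewed, at most 10 in all, crops included, and the job is handed in when it is done.

```bash
ls; mkdir -p pics; python3 - <<'E'
from workcell import ctrl
import cv2
s=ctrl.state();print(s)
print(ctrl.hold_point_z)
for n in("scene","side","wrist"):
    print(n,ctrl.camera_model(n))
for n in("scene","side"):
    cv2.imwrite(f"pics/{n}0.png",cv2.resize(ctrl.read_camera(n)[:,:,::-1],(800,600),interpolation=cv2.INTER_CUBIC))
E
```

```text
pics
{'t': 0.0, 'joints': array([-8.25846773e-02,  1.24488252e-01,  1.65169766e+00,  2.22848543e-05,
        1.36746516e+00, -8.26296065e-02]), 'dq': array([ 2.06604389e-03,  1.22902218e-03, -3.16405135e-04,  1.19161296e-03,
        2.80916142e-04, -4.26753889e-06]), 'effort': array([-6.25927078e-04, -4.17603564e+01, -3.59935069e+01,  7.73367751e-02,
        4.92534391e-02, -1.75303944e-04]), 'tool_pos': array([6.49354407e-01, 4.07283567e-05, 2.13383958e-01]), 'ee_rot': array([[-4.02102922e-05,  9.99997899e-01, -2.04960867e-03],
       [ 9.99999981e-01,  4.06029845e-05,  1.91552547e-04],
       [ 1.91635364e-04, -2.04960092e-03, -9.99997881e-01]]), 'contact_force': array([-0.02318979,  0.26625306, -0.14429865]), 'moment': array([-0.0264786 ,  0.0012321 ,  0.04463062]), 'grasp_force': 0.0, 'finger_gap': 0.09493843798289094}
0.0188
scene {'vfov': 50.89166315481735, 'cx': 254.46853749280066, 'cy': 195.76504477902571, 'dist_coeffs': array([-0.07601613,  0.        ,  0.        ,  0.        ,  0.        ]), 'rvec': array([ 2.15267795, -0.7449592 ,  0.37904145]), 'tvec': array([-0.41217039,  0.27079411,  0.97321653])}
side {'vfov': 52.64017999234228, 'cx': 258.31005881190754, 'cy': 187.0806266057488, 'dist_coeffs': array([-0.1250915,  0.       ,  0.       ,  0.       ,  0.       ]), 'rvec': array([ 2.34835266, -0.36908838,  0.1712886 ]), 'tvec': array([-0.49689468,  0.15265661,  0.92327915])}
wrist {'vfov': 68.15908707502305, 'cx': 260.2147713129941, 'cy': 194.45261814249568, 'dist_coeffs': array([-0.01357746,  0.        ,  0.        ,  0.        ,  0.        ]), 'hand_eye': array([[-3.95895849e-04, -9.68619300e-01, -2.48548780e-01,
         7.02077267e-02],
       [ 9.99999903e-01, -4.31296401e-04,  8.79755163e-05,
         1.08962760e-03],
       [-1.92412977e-04, -2.48548721e-01,  9.68619376e-01,
        -1.69039082e-01],
       [ 0.00000000e+00,  0.00000000e+00,  0.00000000e+00,
         1.00000000e+00]])}
```

View pics/scene0.png

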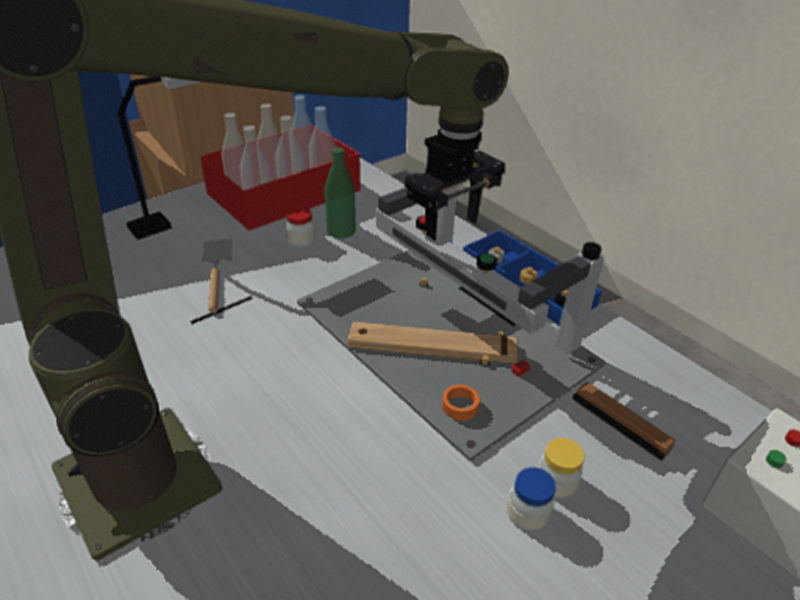

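View pics/side0.png

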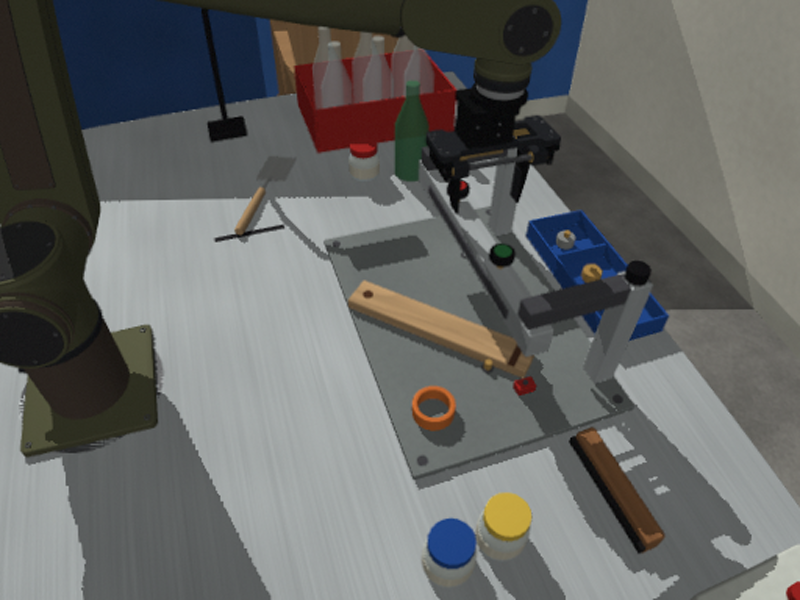

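The scene view shows the jig with near corners at about (299,300) and (472,456), the far pin at (423,282), the heel pin at (485,360) and the stop at (520,368). The board runs from (349,335) to (517,350). I'll take enlarged crops next.

```bash
python3 - <<'E'
from workcell import ctrl
import cv2
for n,(x,y,w,h) in {"scene":(185,155,210,150),"side":(200,145,215,161)}.items():
    im=ctrl.read_camera(n)[:,:,::-1][y:y+h,x:x+w]
    im=cv2.resize(im,None,fx=3.7,fy=3.7,interpolation=cv2.INTER_CUBIC)
    cv2.imwrite(f"pics/{n}1.png",im)
E
```

```text
(no output)
```

View pics/scene1.png

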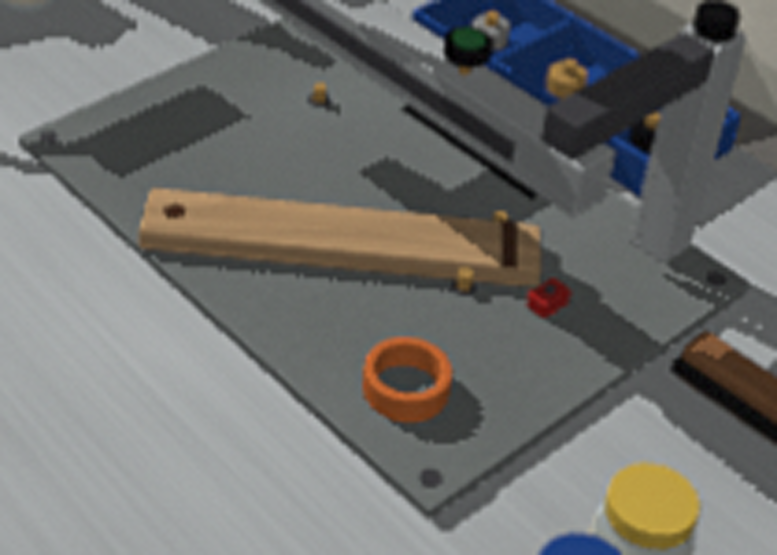

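View pics/side1.png

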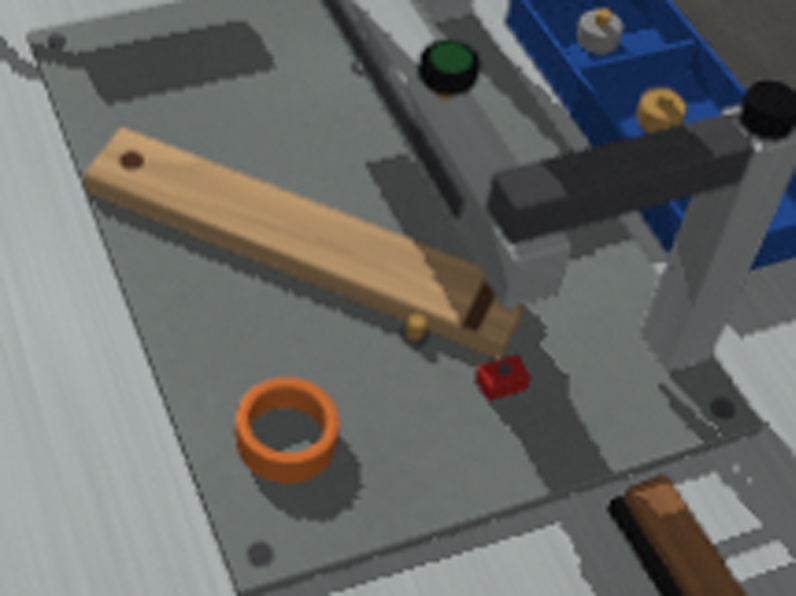

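Scene crop: plate corners (20,140), (430,512) and (748,295). Pin tops are far (319,88), heel (465,270) and near (502,214). The stop top is at (549,288), the board's free corners at (152,188) and (142,232), and the spot at (174,211).

Side crop: plate corners (30,38), (238,590) and (768,430). The board's top corners are (122,127), (85,175), (523,312) and (500,345). The heel pin top is at (416,318) and the spot at (132,159).

```bash
cat > h.py <<'E'
from workcell import ctrl
import cv2, numpy as np
from scipy.optimize import least_squares
def proj(n,P):
    m=ctrl.camera_model(n); f=192/np.tan(np.radians(m["vfov"]/2))
    K=np.array([[f,0,m["cx"]],[0,f,m["cy"]],[0,0,1]])
    return cv2.projectPoints(np.array(P,float),m["rvec"],m["tvec"],K,m["dist_coeffs"])[0][:,0]
def T(p,P):
    c,s=np.cos(p[2]),np.sin(p[2]); P=np.array(P,float)/1000
    return np.c_[p[0]+c*P[:,0]-s*P[:,1],p[1]+s*P[:,0]+c*P[:,1],P[:,2]]
def fit(obs,p0):
    off={"scene":(185,155),"side":(200,145)}
    def r(p):
        return np.concatenate([(proj(n,T(p,[o[0] for o in L]))-np.array([o[1] for o in L])/3.7-off[n]).ravel() for n,L in obs.items()])
    s=least_squares(r,p0,loss="soft_l1"); print(s.x,np.degrees(s.x[2]));print(r(s.x).reshape(-1,2).round(1).tolist()); return s.x
E
python3 - <<'E'
from h import *
a,b,c=(-210,260,12),(-210,-260,12),(150,-260,12)
hp,fp,np_,es=(-37,-120,28),(34,135,28),(34,-90,28),(0,-175,28)
j=fit({"scene":[(a,(20,140)),(b,(430,512)),(c,(748,295)),(hp,(465,270)),(fp,(319,88)),(np_,(502,214)),(es,(549,288))],
"side":[(a,(30,38)),(b,(238,590)),(c,(768,430)),(hp,(416,318)),(es,(502,370))]},[.65,0,0])
ff,fn,hf,hn,sp=(28,280,32),(-28,280,32),(28,-40,32),(-28,-40,32),None
q=fit({"scene":[(ff,(152,188)),(fn,(142,232)),(hf,(540,228))],"side":[(ff,(122,127)),(fn,(85,175)),(hf,(523,312)),(hn,(500,345))]},[.65,-.1,.4])
c,s=np.cos(j[2]),np.sin(j[2]);R=np.array([[c,-s],[s,c]])
print("board in jig",R.T@(q[:2]-j[:2])*1e3,np.degrees(q[2]-j[2]))
print("free end w",T(q,[(0,280,10),(-28,280,10),(-28,245,10)]))
print("carriage w",T(j,[(-40,-210,0),(-40,210,0),(-4,210,0)]))
E
```

```text
[ 0.6469206  -0.03603845  0.00556188] 0.31867222418241875
[[-0.6, -2.0], [-0.4, -0.7], [1.1, -3.8], [0.1, 0.3], [0.4, -1.0], [-0.4, 0.0], [0.2, 0.4], [-0.7, -2.0], [-0.1, 1.5], [-0.8, -0.5], [0.3, 1.2], [0.6, 0.7]]
[ 0.64303659 -0.15207763  0.7444443 ] 42.65351633417156
[[-0.1, -0.7], [-1.3, -0.5], [0.6, 0.4], [-0.0, 0.1], [-1.2, 0.1], [2.2, -4.2], [0.1, 2.9]]
board in jig [  -4.52934122 -116.01578774] 42.33484410998915
free end w [[0.45331889 0.05385244 0.01      ]
 [0.43272588 0.03488067 0.01      ]
 [0.45644059 0.00913941 0.01      ]]
carriage w [[ 0.6080892  -0.24625768  0.        ]
 [ 0.60575323  0.17373583  0.        ]
 [ 0.64175267  0.17393606  0.        ]]
```

The residuals are too large and the angle is outside the stated range. I'll back-project each point from each camera to check.

```bash
cat >> h.py <<'E'
def back(n,uv,z):
    m=ctrl.camera_model(n); f=192/np.tan(np.radians(m["vfov"]/2))
    K=np.array([[f,0,m["cx"]],[0,f,m["cy"]],[0,0,1]])
    R=cv2.Rodrigues(np.array(m["rvec"]))[0]; C=-R.T@np.ravel(m["tvec"])
    d=R.T@np.append(cv2.undistortPoints(np.array([[uv]],float),K,m["dist_coeffs"])[0,0],1)
    return (C+d*(z/1000-C[2])/d[2])[:2]*1e3
E
python3 - <<'E'
from h import *
S={"a":(20,140,12),"b":(430,512,12),"c":(748,295,12),"hp":(465,270,28),"fp":(319,88,28),"np":(502,214,28),"es":(549,288,28),"ff":(152,188,32),"fn":(142,232,32),"hf":(540,228,32),"spot":(174,211,32)}
D={"a":(30,38,12),"b":(238,590,12),"c":(768,430,12),"hp":(416,318,28),"es":(502,370,28),"ff":(122,127,32),"fn":(85,175,32),"hf":(523,312,32),"hn":(500,345,32),"spot":(132,159,32)}
for n,L,o in(("scene",S,(185,155)),("side",D,(200,145))):
    for k,(u,v,z) in L.items(): print(n,k,back(n,(u/3.7+o[0],v/3.7+o[1]),z).round(0))
print(proj("scene",[ctrl.state()["tool_pos"],[0,0,0]])*1.5625,proj("side",[ctrl.state()["tool_pos"],[0,0,0]])*1.5625)
E
```

```text
scene a [432. 213.]
scene b [ 438. -299.]
scene c [ 783. -303.]
scene hp [ 611. -155.]
scene fp [676.  96.]
scene np [ 682. -126.]
scene es [ 649. -210.]
scene ff [472.  70.]
scene fn [435.  31.]
scene hf [ 691. -160.]
scene spot [470.  36.]
side a [436. 213.]
side b [ 440. -294.]
side c [ 800. -297.]
side hp [ 611. -153.]
side es [ 647. -209.]
side ff [474.  73.]
side fn [436.  34.]
side hf [ 680. -173.]
side hn [ 653. -193.]
side spot [472.  39.]
[[451.19031567 227.98629343]
 [135.79555682 477.89189135]] [[484.67817047 203.3941576 ]
 [ 90.15942526 388.61199523]]
```

Both cameras agree within a few mm. The jig is turned about 0.3° with its origin at about (647,-36). The board is swung about 43°, which is more than the 17 to 29 degrees stated, so I'll trust the pictures. Next I'll lift clear, shut the gripper and test how a turn acts.

```bash
python3 -m jog '[[[0,0,-40,0],[0,-40,-40,0],[0,-40,0,0.5],[0,0,0,0]]]' -1 20; python3 -c "
from h import *;s=ctrl.state();print(s['ee_rot'].round(3),s['joints'].round(3))"
```

```text
t: 0.7
tool_pos: [0.5685, 0.0001, 0.2953]
ee_rot: [[0.052, 0.999, 0.001], [0.999, -0.052, -0.0], [-0.0, 0.001, -1.0]]
contact_force: [0.3, -0.3, -0.1]
finger_gap: 0.0608
grasp_force: 0.0
[[ 0.052  0.999  0.001]
 [ 0.999 -0.052 -0.   ]
 [-0.     0.001 -1.   ]] [-0.094 -0.095  1.737  0.     1.498 -0.042]
```

```bash
python3 -m jog '[[[0,-30,-60,0],[0,-30,-60,0],[0,-30,-60,0],[0,-30,-60,0],[0,-30,-60,0],[0,0,-60,0]]]' ; python3 -c "
from h import *;s=ctrl.state();print(s['joints'].round(3))"
```

```text
t: 1.45
tool_pos: [0.4293, 0.0074, 0.6369]
ee_rot: [[0.052, 0.999, 0.002], [0.999, -0.052, -0.0], [-0.0, 0.002, -1.0]]
contact_force: [0.1, -0.1, 0.2]
finger_gap: 0.0026
grasp_force: 0.0
[-0.108 -0.282  1.327  0.     2.095 -0.056]
```

```bash
for i in 1 ; do python3 -m jog '[[[0,0,-60,0],[0,0,-60,0],[0,0,-60,0],[0,0,-60,0],[0,0,-60,0],[0,0,-60,0]]]' ; done; python3 -c "
from h import *;s=ctrl.state();print(s['joints'].round(3))"
```

```text
t: 2.2
tool_pos: [0.4406, 0.0071, 0.9163]
ee_rot: [[0.052, 0.994, 0.095], [0.999, -0.052, -0.011], [-0.006, 0.095, -0.995]]
contact_force: [-25.2, -1.4, 11.4]
finger_gap: 0.0013
grasp_force: 0.0
[-1.050e-01  3.410e-01  2.500e-02 -2.000e-03  2.681e+00 -5.500e-02]
```

Driving the wrist bend joint to its limit makes the tool lean the right way. I'll build up the lean gently and stay off the elbow limit.

```bash
python3 -m jog '[[[0,-20,10,0],[0,-20,5,0],[0,-25,0,0],[0,-25,0,0],[0,-25,0,0],[0,0,0,0]]]' ; python3 -c "
from h import *;s=ctrl.state();print(s['joints'].round(3))"
```

```text
t: 2.95
tool_pos: [0.3262, 0.0132, 0.8935]
ee_rot: [[0.052, 0.994, 0.101], [0.999, -0.052, -0.012], [-0.006, 0.101, -0.995]]
contact_force: [0.7, -0.1, 0.9]
finger_gap: 0.0005
grasp_force: 0.0
[-1.250e-01 -1.080e-01  6.270e-01  2.000e-03  2.521e+00 -7.200e-02]
```

```bash
python3 -m jog '[[[0,-15,-30,0],[0,-15,-30,0],[0,-15,-30,0],[0,-15,-25,0],[0,-15,-25,0],[0,0,0,0]]]' ; python3 -c "
from h import *;s=ctrl.state();print(s['joints'].round(3))"
```

```text
t: 3.7
tool_pos: [0.239, 0.0195, 0.9572]
ee_rot: [[0.053, 0.987, 0.153], [0.999, -0.051, -0.02], [-0.012, 0.154, -0.988]]
contact_force: [-0.3, -0.5, 1.6]
finger_gap: 0.0006
grasp_force: 0.0
[-0.148 -0.082  0.388  0.007  2.68  -0.089]
```

```bash
python3 -m jog '[[[0,-25,-10,0],[0,-25,-10,0],[0,-25,-10,0],[0,-25,-10,0],[0,-25,-10,0],[0,-25,-10,0],[0,0,0,0]]]' ; python3 -c "
from h import *;s=ctrl.state();print(s['joints'].round(3))"
```

```text
t: 4.58
tool_pos: [0.0986, 0.0374, 0.94]
ee_rot: [[0.054, 0.979, 0.198], [0.998, -0.048, -0.036], [-0.026, 0.199, -0.98]]
contact_force: [-1.0, 0.5, 0.3]
finger_gap: 0.0008
grasp_force: 0.0
[-0.154 -0.373  0.632 -0.012  2.68  -0.113]
```

```bash
python3 -m jog '[[[0,-25,-20,0],[0,-25,-20,0],[0,-25,-20,0],[0,-25,-20,0],[0,-25,-20,0],[0,-25,-20,0],[0,0,0,0]]]' ; python3 -c "
from h import *;s=ctrl.state();print(s['joints'].round(3))"
```

```text
t: 5.45
tool_pos: [-0.0184, 0.0355, 0.9269]
ee_rot: [[0.058, 0.953, 0.299], [0.998, -0.051, -0.029], [-0.012, 0.3, -0.954]]
contact_force: [0.4, -0.3, -0.7]
finger_gap: 0.0005
grasp_force: 0.0
[ 0.093 -0.558  0.717 -0.128  2.68   0.026]
```

```bash
python3 -m jog '[[[0,-20,-25,0],[0,-20,-25,0],[0,-20,-25,0],[0,-20,-25,0],[0,-20,-25,0],[0,-20,-25,0],[0,0,0,0]]]' ; python3 -c "
from h import *;s=ctrl.state();print(s['joints'].round(3))"
```

```text
t: 6.32
tool_pos: [-0.1039, 0.0305, 0.9229]
ee_rot: [[0.049, 0.907, 0.419], [0.999, -0.043, -0.025], [-0.005, 0.42, -0.908]]
contact_force: [-1.2, -1.0, -0.1]
finger_gap: 0.0005
grasp_force: 0.0
[ 0.071 -0.675  0.703 -0.122  2.68  -0.003]
```

```bash
python3 -m jog '[[[0,-20,-25,0],[0,-20,-25,0],[0,-20,-25,0],[0,-20,-25,0],[0,-20,-25,0],[0,-20,-25,0],[0,0,0,0]]]' ; python3 -c "
from h import *;s=ctrl.state();print(s['joints'].round(3))"
```

```text
t: 7.2
tool_pos: [-0.1901, 0.0275, 0.9067]
ee_rot: [[0.048, 0.845, 0.532], [0.999, -0.04, -0.027], [-0.002, 0.533, -0.846]]
contact_force: [0.3, 0.3, -0.4]
finger_gap: 0.0007
grasp_force: 0.0
[ 0.053 -0.796  0.694 -0.125  2.68  -0.027]
```

Lean is 32°. Now I'll quarter-turn so the gripper's narrow side and the camera lie in the lean plane, then come forward.

```bash
python3 -m jog '[[[0,0,0,-1],[0,0,0,-1],[0,0,0,-1],[0,0,0,-1],[0,0,0,-1],[0,0,0,-1],[0,0,0,-1],[0,0,0,-1],[0,0,0,-1],[0,0,0,-1],[0,0,0,-1],[0,0,0,-1]]]' ;  python3 -m jog '[[[0,0,0,-1],[0,0,0,-1],[0,0,0,-1],[0,0,0,-0.4],[-40,0,25,0],[-40,0,25,0],[-40,0,25,0],[-40,0,25,0],[-40,0,25,0]]]'; python3 -c "
from h import *;s=ctrl.state();print(s['joints'].round(3))"
```

```text
t: 8.7
tool_pos: [-0.1858, 0.0277, 0.9072]
ee_rot: [[-0.793, 0.305, 0.527], [0.343, 0.939, -0.028], [-0.503, 0.159, -0.85]]
contact_force: [-0.3, -0.7, 0.2]
finger_gap: 0.0005
grasp_force: 0.0
t: 9.82
tool_pos: [0.0517, 0.0249, 0.906]
ee_rot: [[-0.85, 0.014, 0.526], [-0.001, 1.0, -0.029], [-0.526, -0.025, -0.85]]
contact_force: [0.1, -0.9, -0.0]
finger_gap: 0.0002
grasp_force: 0.0
[ 0.207 -0.692  0.946 -0.191  2.338 -1.528]
```

```bash
python3 -m jog '[[[0,-5,60,0],[0,-5,60,0],[0,-5,60,0],[0,-5,60,0],[0,-5,60,0],[0,-5,60,0],[0,-5,60,0],[0,-5,60,0],[0,-5,60,0],[0,-5,60,0],[0,-5,60,0],[0,0,0,0]]]'; python3 - <<'E'
from h import *
s=ctrl.state();print(s['joints'].round(3),s['tool_pos'],s['ee_rot'])
im=ctrl.read_camera("wrist");cv2.imwrite("pics/w0.png",cv2.resize(im[:,:,::-1],(800,600),interpolation=cv2.INTER_CUBIC))
E
```

```text
t: 11.32
tool_pos: [0.3112, 0.0491, 0.5049]
ee_rot: [[-0.833, 0.061, 0.549], [0.026, 0.997, -0.072], [-0.552, -0.046, -0.832]]
contact_force: [0.3, 0.4, 0.7]
finger_gap: 0.0001
grasp_force: 0.0
[ 0.108 -1.02   2.034 -0.131  1.554 -1.452] [0.31123329 0.04911652 0.50493254] [[-0.83329864  0.06135945  0.54940731]
 [ 0.02578447  0.9970535  -0.07224601]
 [-0.55222146 -0.04603633 -0.83242544]]
```

View pics/w0.png

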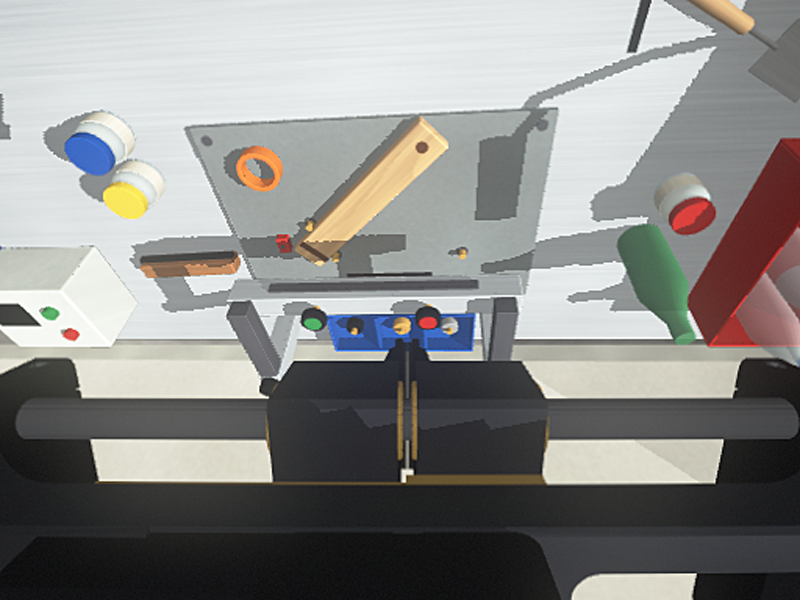

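The wrist view confirms that the board lies about 40° or more off the home line. Its free end is near (425,130) and its heel near (310,255). The heel pin is at (309,224), the near pin at (335,256), the stop at (284,243) and the far pin at (462,252). I'll enlarge it to measure.

```bash
python3 - <<'E'
from h import *
im=ctrl.read_camera("wrist")[:,:,::-1][65:185,160:320]
cv2.imwrite("pics/w1.png",cv2.resize(im,None,fx=5,fy=5,interpolation=cv2.INTER_CUBIC))
E
```

```text
(no output)
```

View pics/w1.png

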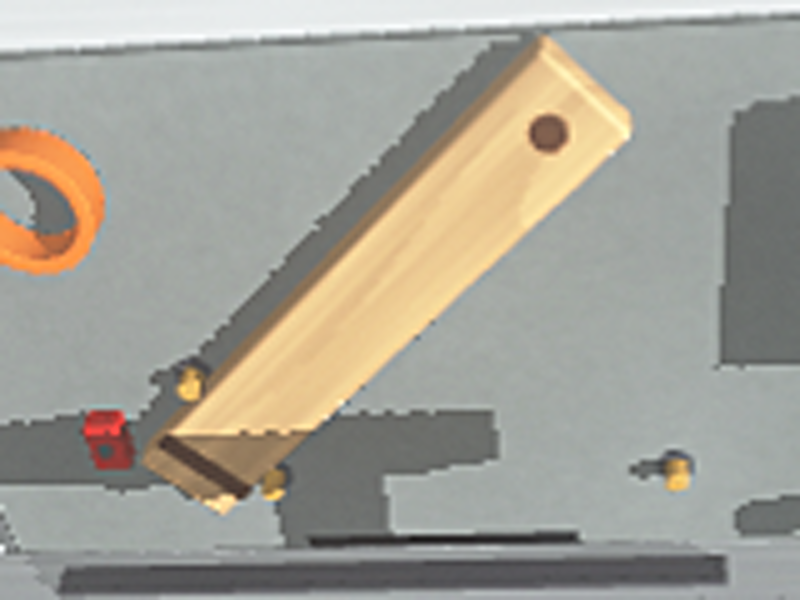

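```bash
cat >> h.py <<'E'
def wback(s,uv,z):
    m=ctrl.camera_model("wrist"); f=192/np.tan(np.radians(m["vfov"]/2))
    K=np.array([[f,0,m["cx"]],[0,f,m["cy"]],[0,0,1]]); H=m["hand_eye"]
    R=s["ee_rot"]@H[:3,:3]; C=s["ee_rot"]@H[:3,3]+s["tool_pos"]
    d=R@np.append(cv2.undistortPoints(np.array([[uv]],float),K,m["dist_coeffs"])[0,0],1)
    return (C+d*(z/1000-C[2])/d[2])[:2]*1e3
E
python3 - <<'E'
from h import *
s=ctrl.state()
for k,(u,v,z) in {"hp":(191,376,28),"np":(273,477,28),"fp":(678,463,28),"es+y edge":(122,412,28),"es+y edge2":(134,440,28),"fn":(546,62,32),"ff":(613,140,32),"hn":(148,452,32),"hf":(222,510,32),"spot":(548,133,32)}.items():
    print(k,wback(s,(u/5+160,v/5+65),z).round(0))
E
```

```text
hp [ 609. -150.]
np [ 680. -120.]
fp [674. 104.]
es+y edge [ 632. -193.]
es+y edge2 [ 651. -192.]
fn [445.  41.]
ff [481.  69.]
hn [ 657. -184.]
hf [ 700. -152.]
spot [477.  40.]
```

Measurements agree: pins at (609,-150), (680,-120) and (674,104), and the board's near face from (445,41) to (657,-184). Swinging about the heel pin would carry the heel onto the stop, so I'll push with some +y drag. Now the approach on the near side.

```bash
python3 -m jog '[[[-50,0,32,0],[-50,0,32,0],[30,-8,46,0],[30,-8,46,0],[30,-8,46,0],[30,-8,46,0],[30,-8,46,0],[30,-8,46,0],[30,-8,46,0],[0,0,0,0]]]'; python3 -c "
from h import *;s=ctrl.state();print(s['joints'].round(3))"
```

```text
t: 12.68
tool_pos: [0.4312, -0.0285, 0.1341]
ee_rot: [[-0.828, 0.056, 0.558], [0.023, 0.998, -0.067], [-0.56, -0.042, -0.827]]
contact_force: [-0.4, 0.5, 0.2]
finger_gap: 0.0004
grasp_force: 0.0
[-0.235 -0.823  2.58   0.091  0.794 -1.807]
```

```bash
python3 -m jog '[[[12,3,25,0],[12,3,25,0],[12,3,25,0],[6,2,14,0],[0,0,0,0],[0,0,0,0]]]'; python3 -c "
from h import *;s=ctrl.state();print(s['joints'].round(3))"
```

```text
t: 13.42
tool_pos: [0.4516, -0.0236, 0.0435]
ee_rot: [[-0.821, 0.056, 0.568], [0.021, 0.997, -0.069], [-0.57, -0.044, -0.821]]
contact_force: [0.2, 0.1, 0.6]
finger_gap: 0.0003
grasp_force: 0.0
[-0.201 -0.567  2.619  0.099  0.484 -1.803]
```

```bash
python3 -m jog '[[[5,0,8,0],[5,0,7,0],[2,0,4,0],[0,0,0,0],[0,0,0,0]]]'; python3 - <<'E'
from h import *
s=ctrl.state();print(s['joints'].round(3))
im=ctrl.read_camera("side")[:,:,::-1][120:290,180:400]
cv2.imwrite("pics/s2.png",cv2.resize(im,None,fx=3.5,fy=3.5,interpolation=cv2.INTER_CUBIC))
E
```

```text
t: 14.05
tool_pos: [0.4506, -0.025, 0.018]
ee_rot: [[-0.823, 0.058, 0.565], [0.023, 0.997, -0.069], [-0.567, -0.044, -0.823]]
contact_force: [-3.6, -0.3, 6.8]
finger_gap: 0.0007
grasp_force: 3.3
[-0.206 -0.496  2.63   0.121  0.408 -1.828]
```

View pics/s2.png

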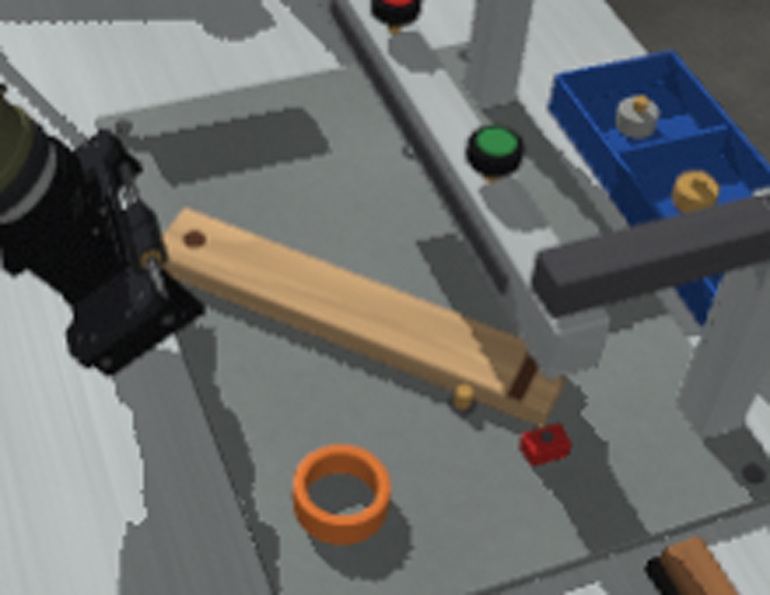

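The board hasn't moved, and the tip rests on the plate at z 18 with the gripper low beside the free end. I'll lift slightly and creep to the board diagonally.

```bash
python3 -m jog '[[[-2,0,-4,0],[0,0,0,0],[-4,5,2.5,0],[-4,5,2.5,0],[-4,5,2.5,0],[-3,4,2,0]]]'; python3 -m jog '[[[-3,4,2,0],[-3,4,2,0],[-3,4,2,0]]]'
```

```text
t: 14.85
tool_pos: [0.4675, -0.0064, 0.0206]
ee_rot: [[-0.825, 0.057, 0.562], [0.023, 0.997, -0.068], [-0.564, -0.044, -0.824]]
contact_force: [-1.8, -0.8, 0.4]
finger_gap: 0.0004
grasp_force: 0.8
t: 15.22
tool_pos: [0.4794, 0.0051, 0.0207]
ee_rot: [[-0.825, 0.058, 0.563], [0.023, 0.997, -0.068], [-0.565, -0.044, -0.824]]
contact_force: [-0.9, -1.0, 0.9]
finger_gap: 0.0008
grasp_force: 0.6
```

```bash
python3 -m jog '[[[-5.6,6.4,3.5,0],[-5.6,6.4,3.5,0],[-5.6,6.4,3.5,0],[-5.6,6.4,3.5,0],[-5.6,6.4,3.5,0],[-5.6,6.4,3.5,0]]]'; python3 -c "
from h import *
s=ctrl.state();print(s['joints'].round(3))
cv2.imwrite('pics/s3.png',cv2.resize(ctrl.read_camera('side')[:,:,::-1][120:290,180:400],None,fx=3.5,fy=3.5,interpolation=cv2.INTER_CUBIC))"
```

```text
t: 15.98
tool_pos: [0.5213, 0.0413, 0.0208]
ee_rot: [[-0.825, 0.057, 0.563], [0.023, 0.997, -0.068], [-0.565, -0.044, -0.824]]
contact_force: [-1.1, -0.7, 1.0]
finger_gap: 0.0004
grasp_force: 0.6
[ 0.022 -0.24   2.453 -0.244  0.34  -1.3  ]
```

View pics/s3.png

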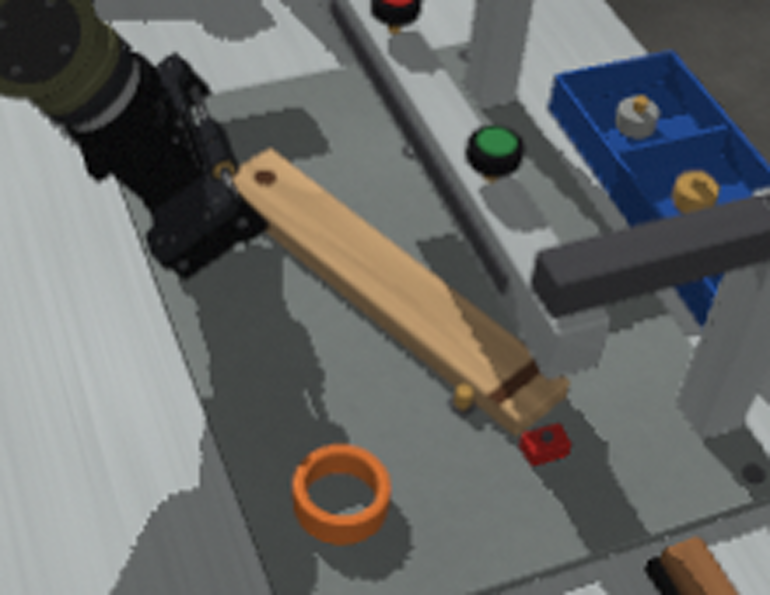

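The board is swinging freely at about 1.3 N, and the finger is now close to the free corner at about (237,180). Checking where the corner and heel are.

```bash
python3 - <<'E'
from h import *
for k,(u,v,z) in {"fn":(237,178,32),"ff":(276,150,32),"hf":(568,380,32),"hn":(523,410,32),"es":(545,438,28),"hp":(464,390,28)}.items(): print(k,back("side",(u/3.5+180,v/3.5+120),z).round(0))
E
```

```text
fn [522.  93.]
ff [562. 115.]
hf [ 683. -171.]
hn [ 641. -185.]
es [ 647. -209.]
hp [ 611. -154.]
```

```bash
python3 -m jog '[[[-6.5,5,4.2,0],[-6.5,5,4.2,0],[-6.5,5,4.2,0],[-6.5,5,4.2,0],[-6.5,5,4.2,0],[-6.5,4,4.2,0]]]'; python3 -c "
from h import *
s=ctrl.state();print(s['joints'].round(3))
cv2.imwrite('pics/s4.png',cv2.resize(ctrl.read_camera('side')[:,:,::-1][120:290,180:400],None,fx=3.5,fy=3.5,interpolation=cv2.INTER_CUBIC))"
```

```text
t: 16.77
tool_pos: [0.5695, 0.0676, 0.0208]
ee_rot: [[-0.825, 0.057, 0.563], [0.023, 0.997, -0.068], [-0.565, -0.044, -0.824]]
contact_force: [-0.1, -0.8, -0.4]
finger_gap: 0.0006
grasp_force: 0.4
[ 0.083 -0.1    2.336 -0.36   0.332 -1.137]
```

View pics/s4.png

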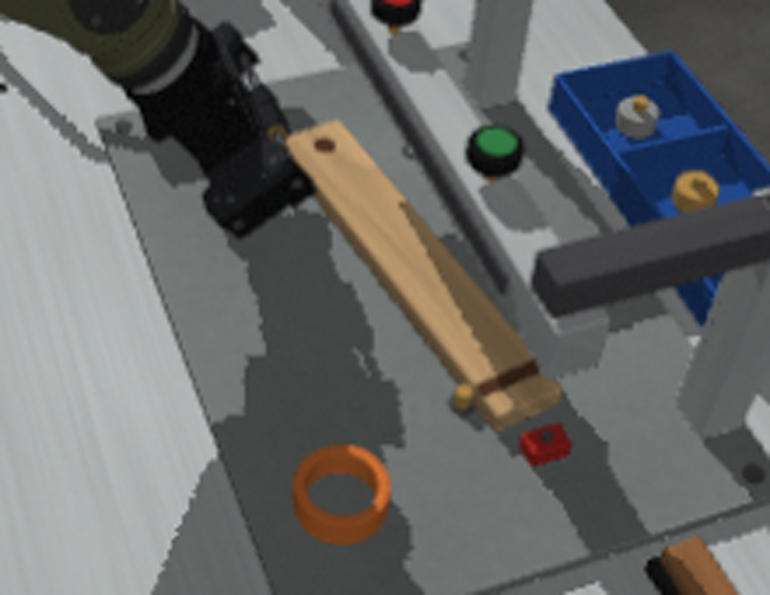

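The heel is still clear of the stop by roughly 15 mm and about 12° of swing remains. Continuing more slowly.

```bash
python3 -m jog '[[[-5,2.5,3.4,0],[-5,2.5,3.4,0],[-5,2.5,3.4,0],[-4,2,2.7,0]]]';python3 -m jog '[[[-2,1,1.3,0],[-2,1,1.3,0],[-2,0.8,1.3,0]]]'
```

```text
t: 17.32
tool_pos: [0.593, 0.0755, 0.0207]
ee_rot: [[-0.824, 0.058, 0.563], [0.023, 0.997, -0.069], [-0.565, -0.044, -0.824]]
contact_force: [-1.9, -1.2, 1.4]
finger_gap: 0.0004
grasp_force: 0.8
t: 17.7
tool_pos: [0.5998, 0.0778, 0.0206]
ee_rot: [[-0.825, 0.058, 0.563], [0.023, 0.997, -0.068], [-0.565, -0.044, -0.824]]
contact_force: [-1.3, -0.2, 0.8]
finger_gap: 0.0
grasp_force: 0.7
```

Now I'll creep by feel.

```bash
python3 -m jog '[[[-1,0.3,0.7,0],[-1,0.3,0.7,0]]]' | sed -n '1,2p;4p';python3 -m jog '[[[-1,0.3,0.7,0],[-1,0.3,0.7,0]]]'| sed -n '1,2p;4p';python3 -m jog '[[[-1,0,0.7,0],[-1,0,0.7,0]]]'| sed -n '1,2p;4p'
```

```text
t: 17.95
tool_pos: [0.6023, 0.0783, 0.0205]
contact_force: [-0.8, -0.2, 1.0]
t: 18.2
tool_pos: [0.6048, 0.0787, 0.0205]
contact_force: [-1.7, 0.4, 1.0]
t: 18.45
tool_pos: [0.6073, 0.0787, 0.0206]
contact_force: [-2.1, 0.8, 0.6]
```

```bash
python3 -m jog '[[[-1,0,0.7,0],[-1,0,0.7,0]]]' | sed -n '1,2p;4p';python3 -m jog '[[[-1,0,0.7,0]]]'| sed -n '1,2p;4p';python3 -m jog '[[[-1,0,0.7,0]]]'| sed -n '1,2p;4p'
```

```text
t: 18.7
tool_pos: [0.6086, 0.0786, 0.0201]
contact_force: [-16.6, 2.9, 12.3]
t: 18.82
tool_pos: [0.6091, 0.0786, 0.0199]
contact_force: [-26.1, 5.3, 20.1]
t: 18.95
tool_pos: [0.6094, 0.0785, 0.0198]
contact_force: [-36.4, 5.1, 28.8]
```

That was firm, so I'll ease off and hold moderately, then retreat.

```bash
python3 -m jog '[[[1.6,0,-1.1,0]]]' | sed -n '1,2p;4p';python3 -m jog '[[[0.3,0,-0.2,0],[0,0,0,0]]]'| sed -n '1,2p;4p'
```

```text
t: 19.08
tool_pos: [0.6085, 0.0786, 0.02]
contact_force: [-7.9, 1.7, 5.4]
t: 19.32
tool_pos: [0.6085, 0.0785, 0.0199]
contact_force: [-10.5, 2.2, 5.8]
```

Step 1 is done: about 10 N held after a firm press. Before going around the free end, I'll check the objects on that side.

```bash
python3 - <<'E'
from h import *
for n,L in {"scene":{"bottle":(341,232),"jar":(300,240),"spat":(217,245),"spath":(213,305)},"side":{"bottle":(409,178),"jar":(363,176),"spat":(275,165),"spath":(240,232)}}.items():
  for k,(u,v) in L.items(): print(n,k,back(n,(u/1.5625,v/1.5625),0).round(0))
E
python3 -m jog '[[[10,0,-7,0],[12,0,-8,0],[12,0,-8,0],[0,0,0,0]]]'
```

```text
scene bottle [666. 395.]
scene jar [568. 425.]
scene spat [400. 527.]
scene spath [291. 323.]
side bottle [662. 383.]
side jar [567. 420.]
side spat [389. 522.]
side spath [283. 309.]
t: 19.82
tool_pos: [0.5673, 0.0808, 0.0197]
ee_rot: [[-0.825, 0.057, 0.562], [0.023, 0.997, -0.068], [-0.565, -0.044, -0.824]]
contact_force: [0.3, -0.1, -0.1]
finger_gap: 0.0004
grasp_force: 0.0
```

```bash
python3 -m jog '[[[-1,20,-3.4,0],[0.5,25,-1.7,0],[0.5,25,-1.7,0],[0.5,25,-1.7,0],[0.3,15,-1,0],[0,0,0,0]]]'; python3 -c "
from h import *
s=ctrl.state();print(s['joints'].round(3))"
```

```text
t: 20.58
tool_pos: [0.5695, 0.1922, 0.0232]
ee_rot: [[-0.824, 0.056, 0.564], [0.021, 0.998, -0.067], [-0.566, -0.043, -0.823]]
contact_force: [0.8, -1.1, -0.2]
finger_gap: 0.0003
grasp_force: 0.0
[ 0.364 -0.005  2.241 -0.663  0.443 -0.624]
```

```bash
python3 -m jog '[[[-10,0.7,6.9,0],[-10,0.7,6.9,0],[-10,0.7,6.9,0],[-8,0.6,5.5,0],[-6,0.4,4,0],[-5,0.3,3.4,0],[0,0,0,0]]]'; python3 - <<'E'
from h import *
s=ctrl.state();print(s['joints'].round(3))
a=ctrl.read_camera("side")[:,:,::-1][100:290,200:400];b=ctrl.read_camera("scene")[:,:,::-1][120:310,190:390]
cv2.imwrite("pics/f5.png",cv2.resize(np.hstack([a,b]),(800,380),interpolation=cv2.INTER_CUBIC))
E
```

```text
t: 21.45
tool_pos: [0.6289, 0.1911, 0.0227]
ee_rot: [[-0.824, 0.058, 0.563], [0.023, 0.997, -0.068], [-0.565, -0.044, -0.824]]
contact_force: [0.4, 0.4, 0.1]
finger_gap: 0.0004
grasp_force: 0.0
[ 0.321  0.109  2.122 -0.626  0.428 -0.694]
```

```bash
python3 -m jog '[[[-0.2,-8,0.5,0],[-0.2,-8,0.5,0],[-0.2,-6,0.4,0],[-0.1,-4,0.3,0]]]'| sed -n '1,2p;4p'; python3 -m jog '[[[-0.1,-3,0.2,0],[-0.1,-3,0.2,0],[-0.1,-3,0.2,0]]]'| sed -n '1,2p;4p'
```

```text
t: 22.05
tool_pos: [0.6286, 0.1644, 0.0228]
contact_force: [-1.0, 0.4, 0.1]
t: 22.42
tool_pos: [0.6287, 0.1559, 0.0228]
contact_force: [-0.5, 0.4, 0.8]
```

```bash
python3 -m jog '[[[-0.1,-3,0.2,0],[-0.1,-3,0.2,0]]]'| sed -n '1,2p;4p'; python3 -m jog '[[[-0.1,-2,0.1,0],[-0.1,-2,0.1,0]]]'| sed -n '1,2p;4p'
```

```text
t: 22.68
tool_pos: [0.6288, 0.1499, 0.0229]
contact_force: [-0.3, 0.4, 0.8]
t: 22.92
tool_pos: [0.6288, 0.1461, 0.023]
contact_force: [-0.2, 1.2, -0.2]
```

```bash
for i in 1; do python3 -m jog '[[[-0.1,-2,0.1,0],[-0.1,-2,0.1,0]]]'| sed -n '1,2p;4p'; python3 -m jog '[[[-0.1,-1.5,0.1,0],[-0.1,-1.5,0.1,0]]]'| sed -n '1,2p;4p';python3 -m jog '[[[-0.1,-1,0.1,0],[-0.1,-1,0.1,0]]]'| sed -n '1,2p;4p'; done
```

```text
t: 23.18
tool_pos: [0.6287, 0.1421, 0.023]
contact_force: [0.1, 1.7, -0.7]
t: 23.42
tool_pos: [0.6287, 0.1389, 0.023]
contact_force: [-1.6, 2.7, -0.7]
t: 23.68
tool_pos: [0.629, 0.1369, 0.0231]
contact_force: [-2.2, 2.6, -0.1]
```

```bash
python3 -m jog '[[[0,-1,0.1,0],[0,-1,0.1,0]]]'| sed -n '1,2p;4p'; python3 -m jog '[[[0,-0.8,0.1,0],[0,-0.8,0,0]]]'| sed -n '1,2p;4p'
```

```text
t: 23.92
tool_pos: [0.6291, 0.1349, 0.0231]
contact_force: [-2.4, 1.9, -0.1]
t: 24.18
tool_pos: [0.629, 0.1333, 0.0231]
contact_force: [-1.1, 1.9, -0.3]
```

```bash
python3 -m jog '[[[0,-0.8,0.1,0],[0,-0.8,0,0]]]'| sed -n '1,2p;4p'; python3 -m jog '[[[0,-0.8,0.1,0]]]'| sed -n '1,2p;4p'
```

```text
t: 24.42
tool_pos: [0.6291, 0.1317, 0.0231]
contact_force: [-1.4, 1.5, -0.6]
t: 24.55
tool_pos: [0.6291, 0.1309, 0.0231]
contact_force: [-2.2, 3.5, -0.3]
```

```bash
python3 -m jog '[[[0,-0.6,0,0]]]'| sed -n '1,2p;4p'; python3 -m jog '[[[0,-0.6,0,0]]]'| sed -n '1,2p;4p'; python3 -m jog '[[[0,-0.6,0,0]]]'| sed -n '1,2p;4p'
```

```text
t: 24.68
tool_pos: [0.6291, 0.1303, 0.0232]
contact_force: [-1.8, 1.4, -1.0]
t: 24.8
tool_pos: [0.629, 0.1296, 0.0232]
contact_force: [-1.7, 2.0, -1.6]
t: 24.92
tool_pos: [0.6291, 0.129, 0.0232]
contact_force: [-0.2, 1.7, -1.5]
```

Still sliding at about 2 N.

```bash
python3 -m jog '[[[0,-0.7,0,0],[0,-0.7,0,0]]]'| sed -n '1,2p;4p'; python3 -m jog '[[[0,-0.7,0,0]]]'| sed -n '1,2p;4p'; python3 -m jog '[[[0,-0.7,0,0]]]'| sed -n '1,2p;4p'
```

```text
t: 25.18
tool_pos: [0.6291, 0.1277, 0.0235]
contact_force: [0.9, 0.9, -0.6]
t: 25.3
tool_pos: [0.629, 0.127, 0.0235]
contact_force: [-1.0, 1.5, -0.4]
t: 25.42
tool_pos: [0.6289, 0.1263, 0.0234]
contact_force: [1.1, 2.4, -0.8]
```

```bash
python3 -m jog '[[[0,-0.7,0,0]]]'| sed -n '1,2p;4p'; python3 -m jog '[[[0,-0.7,0,0]]]'| sed -n '1,2p;4p'
```

```text
t: 25.55
tool_pos: [0.6289, 0.1259, 0.0235]
contact_force: [-1.2, 3.8, -1.1]
t: 25.68
tool_pos: [0.6289, 0.1258, 0.0236]
contact_force: [-0.4, 7.4, -1.3]
```

```bash
python3 -m jog '[[[0,-0.5,0,0]]]'| sed -n '1,2p;4p'; python3 -m jog '[[[0,0,0,0],[0,0,0,0],[0,0,0,0]]]'| sed -n '1,2p;4p'
```

```text
t: 25.8
tool_pos: [0.629, 0.1258, 0.0237]
contact_force: [0.3, 8.3, -1.8]
t: 26.18
tool_pos: [0.629, 0.1258, 0.0237]
contact_force: [-1.1, 7.5, -1.5]
```

Stop contact held at about 7 N. Now I'll retreat around and press the near side midway between the pins, to seat the board flush on both (the heel may still rest on the heel pin side).

```bash
python3 -m jog '[[[0.1,5,-0.3,0],[0.2,15,-1,0],[0.2,20,-1.4,0],[0.2,10,-0.7,0],[12,-0.8,-8.3,0],[12,-0.8,-8.3,0],[12,-0.8,-8.3,0],[12,-0.8,-8.3,0],[12,-0.8,-8.3,0],[0,0,0,0]]]'| sed -n '1,2p;4p'; python3 -m jog '[[[-0.6,-25,1.7,0],[-0.6,-25,1.7,0],[-0.6,-25,1.7,0],[-0.6,-25,1.7,0],[-0.6,-25,1.7,0],[-0.6,-25,1.7,0],[-0.6,-25,1.7,0],[-0.2,-12,0.8,0],[0,0,0,0]]]'; python3 -c "
from h import *
s=ctrl.state();print(s['joints'].round(3))"
```

```text
t: 27.42
tool_pos: [0.5547, 0.1748, 0.0238]
contact_force: [-0.1, 0.0, 0.4]
t: 28.55
tool_pos: [0.5564, -0.0136, 0.025]
ee_rot: [[-0.824, 0.059, 0.563], [0.024, 0.997, -0.07], [-0.565, -0.044, -0.824]]
contact_force: [0.5, -0.4, -0.5]
finger_gap: 0.0002
grasp_force: 0.0
[-0.12  -0.167  2.385 -0.005  0.32  -1.64 ]
```

```bash
python3 -m jog '[[[-6,0.6,8,0],[-8,0.6,5.6,0],[-8,0.6,5.6,0],[-8,0.6,5.6,0],[-5,0.4,3.4,0],[-2,0.1,1.3,0],[0,0,0,0]]]'| sed -n '1,4p';  python3 -m jog '[[[-1.5,0.1,1,0],[-1.5,0.1,1,0]]]'| sed -n '1,2p;4p'; python3 -c "
from h import *
s=ctrl.state();print(s['joints'].round(3))"
```

```text
t: 29.42
tool_pos: [0.6025, -0.0126, 0.0255]
ee_rot: [[-0.829, 0.057, 0.556], [0.023, 0.997, -0.068], [-0.559, -0.043, -0.828]]
contact_force: [-0.3, -0.4, 0.5]
t: 29.68
tool_pos: [0.6061, -0.0126, 0.0257]
contact_force: [0.2, -0.1, -0.5]
[-0.105 -0.044  2.27  -0.029  0.32  -1.606]
```

```bash
python3 -m jog '[[[3.9,0,2.2,0],[0,0,0,0]]]'| sed -n '1,4p';  python3 -m jog '[[[-1.5,0.1,1,0],[-1.5,0.1,1,0]]]'| sed -n '1,2p;4p'
```

```text
t: 29.92
tool_pos: [0.6036, -0.0126, 0.0233]
ee_rot: [[-0.831, 0.057, 0.553], [0.024, 0.997, -0.068], [-0.556, -0.043, -0.83]]
contact_force: [0.2, 0.4, 0.1]
t: 30.18
tool_pos: [0.6078, -0.0126, 0.0238]
contact_force: [-0.1, 0.2, 0.3]
```

```bash
python3 -m jog '[[[0.5,0,1.8,0],[-0.8,0,0.6,0]]]'| sed -n '1,2p;4p';  python3 -m jog '[[[-0.8,0,0.5,0]]]'| sed -n '1,2p;4p'; python3 -m jog '[[[-0.8,0,0.5,0]]]'| sed -n '1,2p;4p'
```

```text
t: 30.42
tool_pos: [0.6089, -0.0127, 0.0226]
contact_force: [-4.9, 0.2, 3.6]
t: 30.55
tool_pos: [0.6093, -0.0127, 0.0224]
contact_force: [-10.4, 0.6, 8.3]
t: 30.68
tool_pos: [0.6097, -0.0127, 0.0223]
contact_force: [-16.7, 0.6, 12.9]
```

The response is stiff at once, so the board is seated on both pins. I'll retreat and take a last look.

```bash
python3 -m jog '[[[2,0,-1.4,0],[8,0,-6,0],[12,0,-9,0],[12,0,-12,0],[12,0,-20,0],[10,0,-25,0],[10,0,-25,0],[10,0,-25,0],[0,0,0,0],[0,0,0,0]]]'; python3 - <<'E'
from h import *
a=ctrl.read_camera("side")[:,:,::-1][130:290,230:390];b=ctrl.read_camera("scene")[:,:,::-1][150:270,250:350]
cv2.imwrite("pics/f6.png",np.hstack([cv2.resize(a,(480,480),interpolation=cv2.INTER_CUBIC),cv2.resize(b,(320,384),interpolation=cv2.INTER_CUBIC)[:480] if 0 else cv2.copyMakeBorder(cv2.resize(b,(320,384),interpolation=cv2.INTER_CUBIC),0,96,0,0,cv2.BORDER_CONSTANT)]))
E
```

```text
t: 31.92
tool_pos: [0.4796, -0.0027, 0.083]
ee_rot: [[-0.831, 0.057, 0.553], [0.024, 0.997, -0.068], [-0.555, -0.043, -0.831]]
contact_force: [0.1, -0.4, 0.8]
finger_gap: 0.0003
grasp_force: 0.0
```

View pics/f6.png

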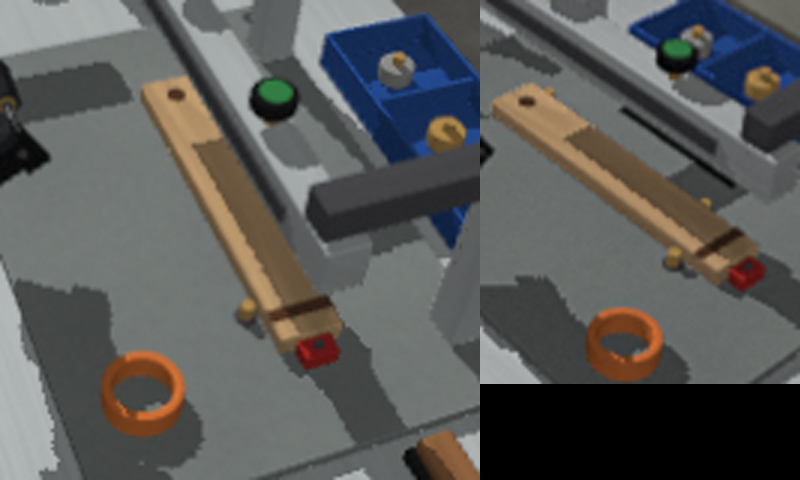

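The board is flush along both pins, with a gap at the heel pin at (247,310), and its heel is home on the red stop at (318,348). The tape roll hasn't moved and the gripper is clear. Handing in.

```bash
python3 -c "
from workcell import ctrl
print(ctrl.close_job())"
```

```text
the job is handed in; nothing more can be done
None
```

I handed the job in at about 32 s with the board seated on both brass pins and home on the red stop; the hand-in returned no verdict, the far-pin press peaked at 36 N sideways at the wrist, close to the 40 N limit, and the board had started about 43° off, not the 17–29° stated.

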